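# Seat a torch in the V-blocks against the stop and clamp it

### The arm

A 6-joint arm with a two-finger parallel gripper is mounted at the origin on the work surface. World frame = base frame: x ahead of the robot, y to its left, z up, the work surface at z = 0. Lengths are in m, angles in rad, forces in N, time in s.
With the tool pointing down it reaches from about 0.275 to 1 m from the base axis. Payload 8.4 kg.
Tool frame: the origin (TCP) lies midway between the tips of the shut fingers; the grasp point (between the pads) lies behind it (robot.grasp_offset is the z of the grasp point in the tool frame, in m); z points along the fingers, y is the line along which they close (so a half turn about z gives the same grasp; the last joint's range is limited). The gripper opens to 85 mm and grips with 20 to 120 N. Pads are 22 mm wide; open, the fingers measure 114 mm over their backs; the gripper's body (76 mm by 85 mm) begins 54 mm behind the grasp point. The pads swing forward as they close: fully open they stand 13 mm farther back than shut.
Start: joints at [-1.349, 0.353, 1.633, -0, 1.155, -0.002], TCP at [0.139, -0.609, 0.231] pointing down, gripper open.
Joint ranges: [-2.63, 2.63], [-0.92, 2.1], [0.06, 2.66], [-1.3, 4.44], [0, 2.69], [-3.02, 3.02]. Speed limits (rad/s): [2.22, 2.22, 2.79, 3.14, 3.14, 3.14].

### API

Orientations are given as a rotation vector (axis times angle).
In Python, from station import robot, get_image, spotter gives the robot as it stands. The module is installed in compiled form; this text tells all that it offers.
- The arm moves only by the tool jog_arm, never from a script. Its argument "deltas" is a list that holds one entry, the list of rows, each a list of 7 numbers: the turn, a rotation vector about the tool's x, y, z in degrees, then the shift along the tool's x, y, z in m, then the closure, from 0 (fully open) to 1 (shut). In form: [[[rx, ry, rz, tx, ty, tz, claw], ...]]. A call has exactly 8 rows; each row is the pose to reach, as a shift and turn from the pose commanded when the call began, along the tool's axes at that moment; what a row does not reach only later rows make up. A row lasts 1/10 s, in which the tool goes at most 50 mm and 8.59 degrees, less where a joint would pass 70% of its speed; a pose out of reach is approached as far as the arm can. A call with a gripper value outside its range is refused whole. The fingers move at their own pace and stop on an object; "force" is the grip in N (left out, the last holds). Time passes only in rows, so rows that repeat a pose let the fingers close, or fill a call up. It gives the time, the measured TCP pose, the force, the opening and the grip force at its end, in the units of the state.
- robot.get_obs(): the state, without advancing time (a new reading comes with each control period).
- get_image(name): name is "side" or "top"; returns a dict with "frame" (384x512x3 uint8, blue, green, red), "camera_matrix" (3x3 intrinsics, pixels), "distortion" ([k1, k2, p1, p2, k3] as OpenCV has them; the pictures are not rectified), "pose" (4x4, takes a point from camera to world coordinates). Camera axes: x right, y down, z forward; pixel columns grow to the right and rows downward; lengths in m; the calibration is good to about 2 mm. A picture is of the moment at which its call begins. There is no depth.
- robot.sign_off(): hands the job in; it is judged then, once.
Trained networks look in the newest picture that a camera, given by its name, has taken for a name from the list of things; names that differ only in an ending like _2 or _b are one class to them, and where a whole thing is asked for, a point or a joint stands for the part that bears it (a point fixed in the world has none). Each returns a list of dicts, best first, with "confidence" (0 to 1); they miss things now and then, are a little off and sometimes report something else, mostly with a low value. They report only what shows in the picture. A call takes as long as a camera call.
- spotter.look_for(camera, name): "point" ([x, y, z] in m, in the coordinates of the camera as it stood for that picture, good to about 4 mm: the middle of the surface that is visible of it).
- spotter.spot_point(camera, name): "point" ([x, y, z] in m, in the coordinates of the camera as it stood for that picture, good to about 4 mm: a listed point, or the origin of a listed thing).
The state is a dict: "time_s": time; "joint_positions": joint angles; "joint_vel": joint speeds; "effort": joint torques, N m; "position": TCP position; "tool_rot": TCP orientation; "ft_force": force on the tool from outside, world axes, zero at the start; "ft_torque": the same for the moment, N m; "grip_width": finger opening in m; "gripper_force": force on a finger pad.
Only numpy, scipy, OpenCV 4.12 (cv2) and the standard library are available. Lean on these libraries where they do the work, as an engineer would, in place of code of your own. Each camera call takes 0.05 s, during which the arm holds its last target. There are 200 camera calls.

### The job

A customer's black metal torch lies in its grey rest and has to be held fast so that its head can be unscrewed for a new bulb. Lower it gently into the two V-blocks of the clamping stand with its head at the end away from the stop, slide it along the Vs until its rubber tail bears on the rubber stop pad without ramming it, and let go so that it lies centred in both Vs. Then throw the red handle of the toggle clamp right down until it locks, and leave everything else on the cart where it is.

Things in the scene. Friction and masses are not known exactly. Their poses are not given: they have to be found in the camera images.
- torch: Black metal torch, 250 mm long, about 0.45 kg. Origin on its axis at mid-length, also its balance point and a good place to grip; x along the axis to the head. Barrel 32 mm in diameter from x = -119 to +80 mm; head flaring to 46 mm diameter (x = +95 to +125); rubber tail boot 24 mm in diameter out to x = -125 mm. Its pose is not reported while held.
- torch_tail (a point): Centre of the end face of the torch's rubber tail boot (torch x = -125 mm). The boot is the part called torch_c0; it is damaged by hard ramming.
- rest: Fixed grey rest in which the torch starts, level, along the rest's x, head to +x. Origin: centre of its underside. Two notched end plates 12 mm thick at x = -60 and +60 mm carry the barrel with its axis 46 mm above the cart; their horns rise to 44 mm, 20 to 29 mm either side. Between them only a floor 6 mm thick.
- stand: Fixed clamping stand; on its column a height-adjustable head carries two V-blocks, a stop and a toggle clamp. Origin: underside, straight below the V axis, midway between the V-blocks; V axis along y, z up. The head was locked anywhere from 0 to 14 mm above its lowest setting: this rise h is NOT reported, feel for it. All heights given are over the cart at h = 0; add h. Head plate top 55 mm.
- v_axis (a point): Where the seated torch's axis passes midway between the V-blocks (stand x = y = 0, 89.6 mm high, + h). V-blocks: 20 mm long, 50 mm wide, centred at stand y = -70 and +70 mm; 90 degree V, 36 mm wide at the top (85 mm), vertex at 67 mm. Between stand y = -15 and +60 mm nothing else stands, so the barrel can be gripped there while in the Vs. Head to the stand's +y, tail to -y.
- stop_mid (a point): Middle of the stop's setting range (stand y = -100 mm, on the V axis, + h). The stop is a rod in a dark bracket at the stand's -y end with a black rubber pad, 20 mm across, facing +y. Its face was set by hand anywhere within 12 mm of this point along y: NOT reported, feel for it. The pad gives 1 mm per 6 N, 3 mm at most. Torch mid-length ends at y = +13 to +37 mm.
- clamp_pivot (a point): Handle pivot of the toggle clamp (stand x = 112, y = -30 mm, 112 mm high, + h); it turns about the stand's y. Handle 110 mm long, the outer 75 mm a red grip 18 mm wide, 14 mm thick. Open, it points to +x and up 70 degrees; closed, level to +x. Push its inner (upper) side to +x and down: 3 to 10 N near its end. The open clamp arm stands upright 32 mm to -x; both reach 220 mm high.
- clamp (a joint): Angle of the toggle-clamp handle: 0 fully open, grows as the handle is pushed over; dead centre at 1.14, end stop at 1.20. It stays where it is left; past dead centre it is locked. From about 1.0 on the clamp arm's sprung rubber foot presses on the barrel at stand y = -30 mm, with about 15 N when locked.
- lantern: Bystander: blue and yellow lantern battery with spring terminals, 67 x 67 x 115 mm, standing. Origin at the centre of its underside. Leave alone.
- scoop: Bystander: green plastic sorting scoop, about 175 mm long, 70 mm wide, 35 mm high, lying. Leave alone.
- bulb: Bystander: cracked amber indicator bulb, 25 mm diameter, 60 mm long, lying. Leave alone.
- aa1: Bystander: grey AA battery, 14.5 x 50 mm, lying. Leave alone.
- aa2: Bystander: grey AA battery, lying. Leave alone.
- aa3: Bystander: grey AA battery, lying. Leave alone.
- aa4: Bystander: grey AA battery, lying. Leave alone.

How it is judged:
On the way, in this order (a step that is already met when the one before it is completed fails the run):
1. the torch lies in both Vs, head away from the stop, and its tail bears on the stop pad with more than 1.5 N, the clamp still open (contact force between torch_c0 and stand above 1.5 N and x of torch in the frame of stand between -0.003 and 0.003 m and angle between the x axis of torch and the y axis of stand, either way round below 0.04 rad and y of torch_tail in the frame of stand below -0.085 m and value of joint clamp below 0.3 rad), for 0.2 s.
2. let go with the clamp still open, it has centred itself in the Vs (within 1.5 mm and 1 degree), tail still on the stop (contact force between torch and the fingers below 0.05 N and x of torch in the frame of stand between -0.0015 and 0.0015 m and angle between the x axis of torch and the y axis of stand, either way round below 0.0175 rad and contact force between torch_c0 and stand above 0.1 N and value of joint clamp below 0.3 rad), for 0.2 s.
3. the toggle clamp is thrown past dead centre (value of joint clamp above 1.15 rad), for 0.2 s.
At the end, for the whole second after the job is handed in: The torch lies level in both V-blocks, head away from the stop, within 1.5 mm and 1 degree of the V axis, its tail still bearing on the stop pad, and the toggle clamp is locked past dead centre (handle angle above 1.15 rad) with its foot pressing the torch down; the torch is at rest (value of joint clamp above 1.15 rad and x of torch in the frame of stand between -0.0015 and 0.0015 m and angle between the x axis of torch and the y axis of stand, either way round below 0.0175 rad and angle between torch's own x axis and vertical between 1.553 and 1.589 rad and contact force between torch_c0 and stand above 0.1 N and y of torch_tail in the frame of stand below -0.085 m and contact force between torch and stand above 8 N and linear speed of torch below 0.01 m/s); the robot touches nothing.
It fails at once if the torch is knocked or pressed hard against the stand: more than 40 N on it before the clamp is thrown (contact force between torch and stand above 40 N and value of joint clamp below 0.6 rad).
It fails at once if the torch is dropped into the Vs: it moves faster than 0.3 m/s within 35 mm above its seat, before the clamp is thrown (linear speed of torch above 0.3 m/s and horizontal distance between torch and v_axis below 0.08 m and height (world z) of torch below 0.125 m and value of joint clamp below 0.6 rad).
It fails at once if the tail is rammed on the stop with more than 14 N (contact force between torch_c0 and stand above 14 N).
It fails at once if a bystander is moved by more than 20 mm (distance of any of lantern, scoop, bulb, aa1, aa2, aa3, aa4 from where it was at the start of the episode above 0.02 m).
It also fails if it takes over 70 s, if anything falls off the work surface, if the arm or the gripper's body presses on something with over 40 N, if the wrist force passes 120 N, or if a joint passes its speed limit or range.

## Working session

There is one attempt and no reset: what is moved stays moved. The work goes in short steps, Python scripts to look and compute and a tool call to move; the robot and the scene stay as the last step left them, time stands still between calls to the robot, and variables do not carry over. Pictures are saved under pics/ and viewed, at most 12 in all, crops included, and the job is handed in when it is done.

Besides the shell and the picture viewer there is one more tool, called as name(argument=value, ...), one argument or row to a line, values as JSON. jog_arm: Moves the arm, as the interface text tells. Its arguments: {"type":"object","properties":{"deltas":{"type":"array","items":{"type":"array","items":{"type":"array","items":{"type":"number"}}}},"force":{"type":"number"}},"required":["deltas"]}

```bash
mkdir -p pics
cat > h.py <<'E'
import numpy as np, cv2
from station import robot, get_image, spotter
from scipy.spatial.transform import Rotation as R
def w(im,p): return (im["pose"]@np.r_[p,1])[:3]
def pix(im,P):
    T=np.linalg.inv(im["pose"]); r,_=cv2.Rodrigues(T[:3,:3])
    return cv2.projectPoints(np.float64(P).reshape(-1,3),r,T[:3,3],im["camera_matrix"],np.array(im["distortion"]))[0].reshape(-1,2)
def ray(im,uv,z):
    n=cv2.undistortPoints(np.float64(uv).reshape(-1,1,2),im["camera_matrix"],np.array(im["distortion"])).reshape(-1,2)
    d=np.c_[n,np.ones(len(n))]@im["pose"][:3,:3].T; o=im["pose"][:3,3]
    return o+d*((z-o[2])/d[:,2])[:,None]
E
python3 - <<'E'
from h import *
np.set_printoptions(precision=4,suppress=True)
o=robot.get_obs(); print(o["position"],o["tool_rot"],robot.grasp_offset,o["ft_force"],o["time_s"])
for c in ("top","side"):
    im=get_image(c); cv2.imwrite(f"pics/{c}0.png",im["frame"]); print(c,im["pose"][:3,3])
    for n in "torch torch_tail rest stand v_axis stop_mid clamp_pivot lantern scoop bulb aa1".split():
        print(n,[(np.round(w(im,d["point"]),4).tolist(),round(d["confidence"],2)) for d in spotter.spot_point(c,n)[:2]])
E
```

```text
[ 0.1386 -0.609   0.2306] [-3.1206 -0.3507  0.0002] -0.0187 [0.6048 0.2178 0.2874] 0.0
top [ 0.3781 -0.0151  1.1546]
torch [([0.5336, 0.2642, 0.047], 0.93)]
torch_tail [([0.4109, 0.2571, 0.043], 0.95)]
rest [([0.5301, 0.2631, 0.0056], 0.61)]
stand [([0.4516, -0.0819, -0.003], 0.8)]
v_axis [([0.447, -0.087, 0.0923], 0.79)]
stop_mid [([0.4606, -0.1794, 0.0894], 0.72)]
clamp_pivot []
lantern [([0.6444, -0.4559, -0.0033], 0.87), ([0.725, 0.0971, -0.0014], 0.19)]
scoop [([0.7251, 0.0993, 0.0013], 0.58)]
bulb [([0.4072, 0.1446, -0.0015], 0.64)]
aa1 [([0.5752, 0.1325, 0.0008], 0.52), ([0.7237, -0.3241, -0.0018], 0.48)]
side [0.0261 0.6327 0.6644]
torch [([0.5373, 0.2667, 0.0467], 0.77)]
torch_tail [([0.4118, 0.2606, 0.0475], 0.6)]
rest [([0.5354, 0.2651, -0.0005], 0.98), ([0.7285, -0.3249, 0.002], 0.56)]
stand [([0.45, -0.0836, -0.0002], 0.77)]
v_axis [([0.4496, -0.0809, 0.0903], 0.75), ([0.5625, -0.0986, 0.1105], 0.69)]
stop_mid [([0.4617, -0.184, 0.0905], 0.86)]
clamp_pivot [([0.5645, -0.0963, 0.1119], 0.79)]
lantern [([0.648, -0.458, 0.0005], 0.7)]
scoop [([0.7301, 0.1019, 0.0031], 0.93)]
bulb [([0.4109, 0.1416, -0.001], 0.58)]
aa1 [([0.4622, 0.4246, 0.001], 0.47), ([0.6595, 0.4126, 0.0033], 0.42)]
```

Run:
```python
from h import *
for c in("top","side"):
    im=cv2.imread(f"pics/{c}0.png"); cv2.imwrite(f"pics/{c}0b.png",cv2.resize(im,(768,576)) )
```

```text
(no output)
```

View pics/top0b.png

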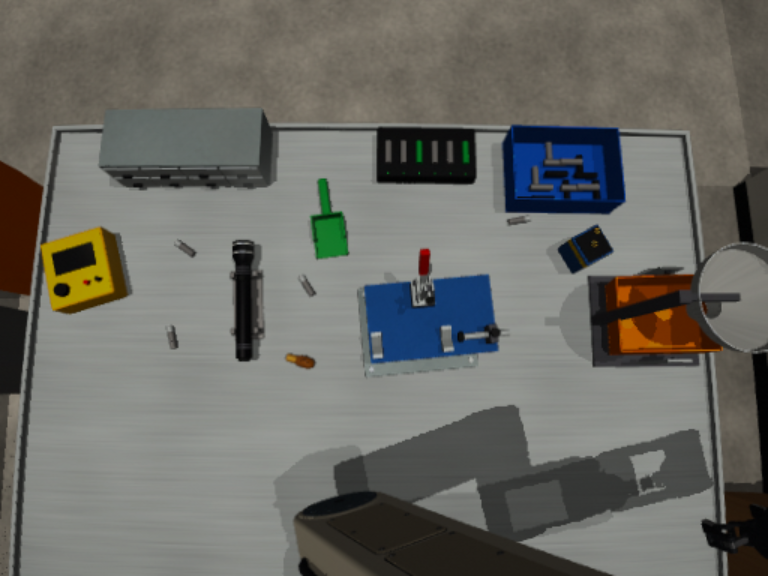

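View pics/side0b.png

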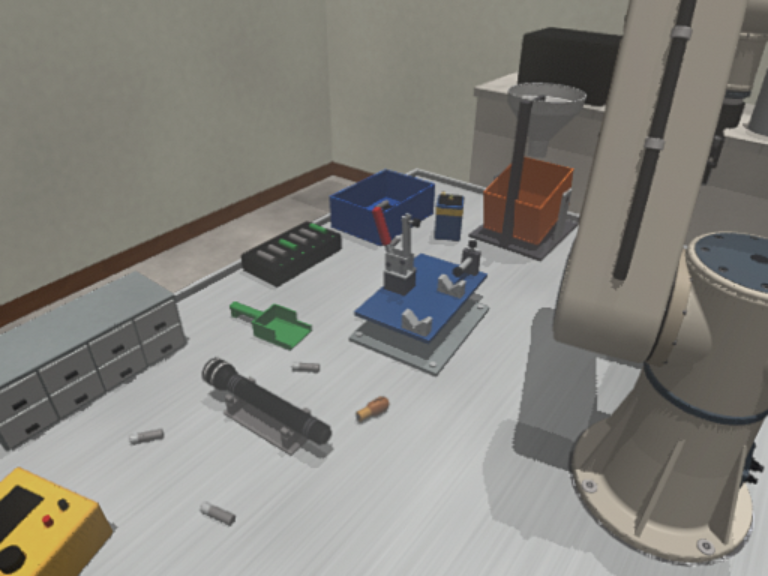

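The top view shows the torch at (245,300) with its head up (+x), the stand at (428,320) with its V-blocks at (377,345) and (447,338), and the stop at (490,333). The side view agrees with this. I'll zoom in on the stand to get an accurate pose.

Run:
```python
from h import *
a=cv2.imread("pics/top0.png")[170:260,232:347]; b=cv2.imread("pics/side0.png")[135:255,227:337]
cv2.imwrite("pics/ct.png",cv2.resize(a,None,fx=6.5,fy=6.5,interpolation=cv2.INTER_CUBIC))
cv2.imwrite("pics/cs.png",cv2.resize(b,None,fx=5,fy=5,interpolation=cv2.INTER_CUBIC))
```

```text
(no output)
```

View pics/ct.png

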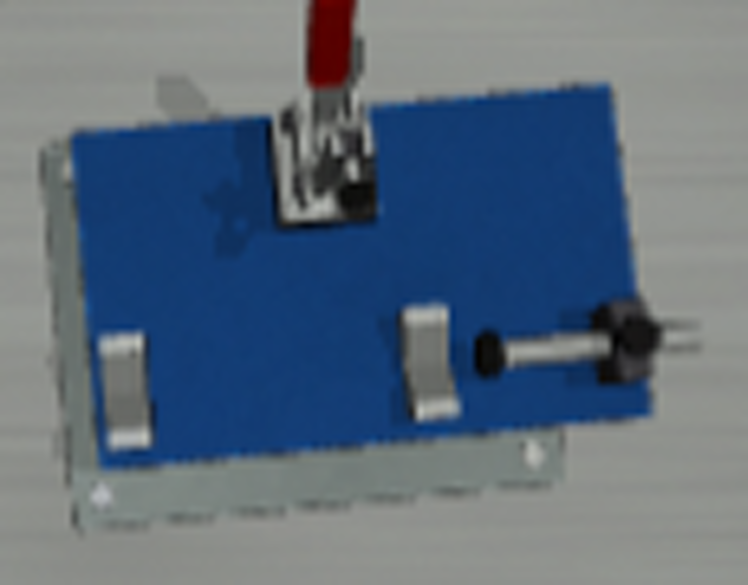

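View pics/cs.png

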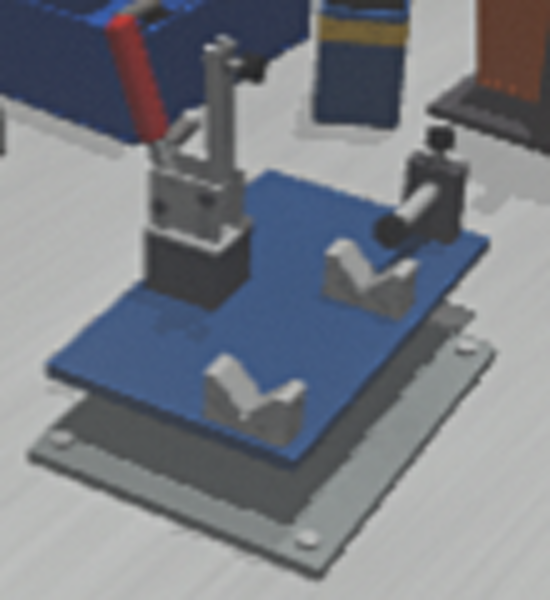

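Run:
```python
from h import *
from scipy.optimize import least_squares
np.set_printoptions(precision=4,suppress=True)
T=get_image("top"); S=get_image("side")
t=lambda u,v:((u+.5)/6.5-.5+232,(v+.5)/6.5-.5+170); s=lambda u,v:((u+.5)/5-.5+227,(v+.5)/5-.5+135)
# stand points (x,y,z@h=0)
P=np.array([(.0215,.07,.085),(-.0215,.07,.085),(.0215,-.07,.085),(-.0215,-.07,.085),
 (0,.08,.067),(.025,.08,.085),(0,-.06,.067),(.025,-.06,.085)])
uv=np.array([t(122,344),t(130,439),t(425,314),t(437,409),s(245,420),s(205,362),s(365,290),s(325,250)])
def W(q,P):
    c,s_=np.cos(q[2]),np.sin(q[2]); return np.c_[q[0]+c*P[:,0]-s_*P[:,1],q[1]+s_*P[:,0]+c*P[:,1],P[:,2]+q[3]]
def f(q): X=W(q,P); return np.r_[pix(T,X[:4])-uv[:4],pix(S,X[4:])-uv[4:]].ravel()
r=least_squares(f,[.45,-.083,.12,.005],loss='soft_l1'); print(r.x,f(r.x).round(2))
q=r.x
print("pivot",W(q,np.array([[.112,-.03,.112],[0,0,.0896],[0,-.1,.0896]])))
print("padface",ray(T,[t(476,354)],.0896+q[3]))
c,s_=np.cos(q[2]),np.sin(q[2])
d=ray(T,[t(476,354)],.0896+q[3])[0,:2]-q[:2]; print("pad in stand",c*d[0]+s_*d[1],-s_*d[0]+c*d[1])
# torch axis from top image: dark pixels
g=cv2.cvtColor(T["frame"],cv2.COLOR_BGR2GRAY)
m=np.zeros_like(g); m[155:245,145:182]=1
v,u=np.nonzero((g<45)&(m>0)); X=ray(T,np.c_[u,v],.05)[:,:2]
for lo in np.arange(.40,.68,.02):
    k=(X[:,0]>=lo)&(X[:,0]<lo+.02)
    if k.any(): print(round(lo+.01,3),k.sum(),X[k,1].min(),X[k,1].max())
print(X[:,0].min(),X[:,0].max())
```

```text
[ 0.4487 -0.082   0.0952  0.0103] [-0.4  -0.45 -0.32 -0.45  0.05 -0.2  -0.18 -0.3   0.42 -1.31  0.47  1.78
  0.01 -0.12  0.77  0.19]
pivot [[ 0.5631 -0.1012  0.1223]
 [ 0.4487 -0.082   0.0999]
 [ 0.4582 -0.1815  0.0999]]
padface [[ 0.4577 -0.1718  0.0999]]
pad in stand 0.0003667424064618778 -0.09024398084963796
0.41 34 0.24328904489404432 0.27114901586981005
0.43 58 0.24354094661650574 0.27198578430633163
0.45 74 0.24186659141056724 0.2760896749097041
0.47 85 0.2238120314188158 0.2797888664954657
0.49 84 0.24292400287933416 0.2780351153981893
0.51 72 0.24387458284422905 0.2789643140930569
0.53 72 0.244708479375112 0.2799136532361457
0.55 77 0.24869353851957057 0.2810470568238991
0.57 70 0.2410166752684391 0.28520320072655364
0.59 83 0.2318537930411036 0.2885373069445068
0.61 70 0.2520096610054884 0.28745137883579497
0.63 62 0.24946487214400923 0.29171892856913767
0.65 54 0.2504168959706834 0.2922688126804199
0.67 6 0.2641788568012528 0.28018696112129654
0.4105980344355393 0.6622817283718246
```

```bash
cat >> h.py <<'E'
Q=np.array([.4487,-.082,.0952])
def st(x,y):  # stand xy -> world
    c,s=np.cos(Q[2]),np.sin(Q[2]); return np.array([Q[0]+c*x-s*y,Q[1]+s*x+c*y])
def go(x,y,z,psi,ref=None):
    """tool-frame delta to TCP (x,y,z), tool down, tool x heading psi"""
    o=robot.get_obs(); p,r=(o["position"],o["tool_rot"]) if ref is None else ref
    R0=R.from_rotvec(r); R1=R.from_euler('z',psi)*R.from_euler('x',np.pi)
    return np.round(np.r_[np.degrees((R0.inv()*R1).as_rotvec()),R0.inv().apply(np.r_[x,y,z]-p)],4)
def state():
    o=robot.get_obs(); X=R.from_rotvec(o["tool_rot"]).as_matrix()
    print("t",o["time_s"],"p",np.round(o["position"],4),"psi",round(float(np.arctan2(X[1,0],X[0,0])),4),"zax",X[:,2].round(4),"F",np.round(o["ft_force"],2),"w",o["grip_width"],"gf",o["gripper_force"],"q",np.round(o["joint_positions"],2))
E
python3 -c "
from h import *
state(); print(go(.5355,.264,.2306,.06)); print(go(.5355,.264,.12,.06))"
```

```text
t 1.3 p [ 0.1387 -0.6094  0.2313] psi 0.2238 zax [ 0.e+00 -1.e-04 -1.e+00] F [-0.06  0.73  0.4 ] w 0.08554251980790387 gf 0.0 q [-1.35  0.35  1.63  0.    1.16 -0.  ]
[ 3.4000e-03 -6.0000e-04  9.3864e+00  5.8070e-01 -7.6360e-01  7.0000e-04]
[ 3.4000e-03 -6.0000e-04  9.3864e+00  5.8070e-01 -7.6360e-01  1.1130e-01]
```

jog_arm(
  deltas=[
    [[0,0,9.4,0.58,-0.763,0,0],[0,0,9.4,0.58,-0.763,0,0],[0,0,9.4,0.58,-0.763,0,0],[0,0,9.4,0.58,-0.763,0,0],[0,0,9.4,0.58,-0.763,0,0],[0,0,9.4,0.58,-0.763,0,0],[0,0,9.4,0.58,-0.763,0,0],[0,0,9.4,0.58,-0.763,0,0]],
  ],
  force=60,
)

```text
time_s: 2.1
position: [0.3045, -0.2435, 0.2316]
tool_rot: [3.14, 0.093, 0.001]
ft_force: [1.4, -0.5, -0.6]
grip_width: 0.0851
gripper_force: 0.0
```

```bash
python3 -c "
from h import *
state(); print(go(.5355,.264,.2306,.06))"
```

```text
t 2.1 p [ 0.3045 -0.2435  0.2316] psi 0.0591 zax [ 9.e-04 -6.e-04 -1.e+00] F [ 1.37 -0.47 -0.63] w 0.08514633864698685 gf 0.0 q [-0.68 -0.03  2.1   0.    1.07  0.83]
[ 0.0378 -0.0506 -0.0528  0.2606 -0.493   0.0009]
```

jog_arm(
  deltas=[
    [[0,0,0,0.26,-0.493,0,0],[0,0,0,0.26,-0.493,0,0],[0,0,0,0.26,-0.493,0,0],[0,0,0,0.26,-0.493,0,0],[0,0,0,0.26,-0.493,0,0],[0,0,0,0.26,-0.493,0,0],[0,0,0,0.26,-0.493,0,0],[0,0,0,0.26,-0.493,0,0]],
  ],
)

```text
time_s: 2.9
position: [0.4698, 0.1215, 0.2316]
tool_rot: [-3.14, -0.095, -0.001]
ft_force: [1.2, -0.9, -0.2]
grip_width: 0.0851
gripper_force: 0.0
```

```bash
python3 -c "
from h import *
state(); print(go(.5355,.264,.2306,.06))"
```

```text
t 2.9 p [0.4698 0.1215 0.2316] psi 0.0603 zax [ 9.e-04  1.e-04 -1.e+00] F [ 1.21 -0.93 -0.22] w 0.08507287596569098 gf 0.0 q [ 0.25  0.13  1.92 -0.    1.08  1.76]
[-0.0017 -0.0504  0.017   0.0742 -0.1383  0.001 ]
```

jog_arm(
  deltas=[
    [[0,0,0,0.037,-0.07,0,0],[0,0,0,0.074,-0.138,0,0],[0,0,0,0.074,-0.138,0,0],[0,0,0,0.074,-0.138,0,0],[0,0,0,0.074,-0.138,0.03,0],[0,0,0,0.074,-0.138,0.07,0],[0,0,0,0.074,-0.138,0.1,0],[0,0,0,0.074,-0.138,0.1,0]],
  ],
)

```text
time_s: 3.7
position: [0.5319, 0.2596, 0.1274]
tool_rot: [3.137, 0.094, -0.011]
ft_force: [-0.1, 0.2, -0.7]
grip_width: 0.0852
gripper_force: 0.0
```

Run:
```python
from h import *
state(); print(go(.5355,.264,.0235,.06))
im=get_image("side")
cv2.imwrite("pics/s1.png",cv2.resize(im["frame"][180:340,110:290],None,fx=4,fy=3.7))
for n in("torch","torch_tail"):
  for d in spotter.spot_point("side",n)[:1]: print(n,w(im,d["point"]).round(4),d["confidence"])
```

```text
t 3.7 p [0.5319 0.2596 0.1274] psi 0.0597 zax [-0.0068 -0.0034 -1.    ] F [-0.11  0.25 -0.69] w 0.0852104780075482 gf 0.0 q [ 0.45  0.42  1.79 -0.    0.94  1.96]
[ 0.1734  0.4008 -0.0188  0.0046 -0.0045  0.1039]
torch [ 0.4142  0.1439 -0.0009] 0.74
torch_tail [0.4141 0.2584 0.048 ] 0.88
```

View pics/s1.png

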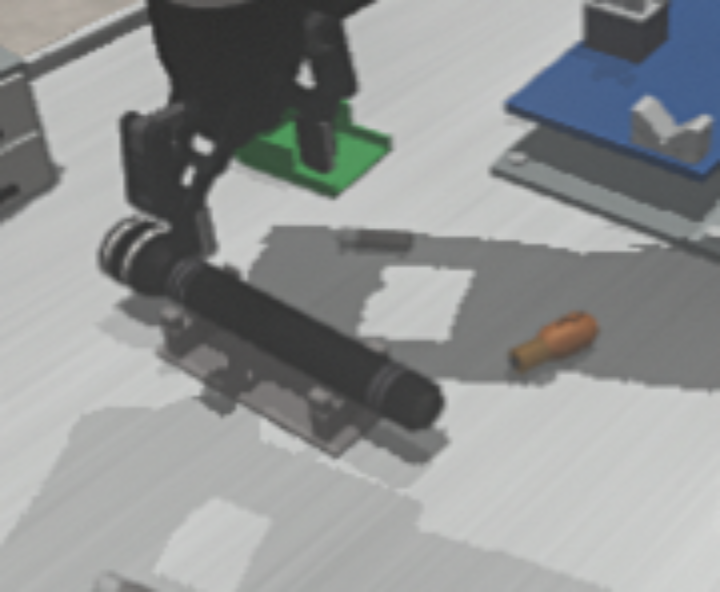

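The fingers, at (190,230) and (320,150), straddle the torch, which runs from (150,255) to (420,400). I'll lower the gripper.

jog_arm(
  deltas=[
    [[0.17,0.4,0,0.0046,-0.0045,0.02,0],[0.17,0.4,0,0.0046,-0.0045,0.045,0],[0.17,0.4,0,0.0046,-0.0045,0.07,0],[0.17,0.4,0,0.0046,-0.0045,0.09,0],[0.17,0.4,0,0.0046,-0.0045,0.1,0],[0.17,0.4,0,0.0046,-0.0045,0.104,0],[0.17,0.4,0,0.0046,-0.0045,0.104,0],[0.17,0.4,0,0.0046,-0.0045,0.104,0]],
  ],
)

```text
time_s: 4.65
position: [0.5401, 0.2665, 0.0286]
tool_rot: [-3.136, -0.094, -0.014]
ft_force: [0.6, -0.4, 0.6]
grip_width: 0.0858
gripper_force: 0.0
```

```bash
python3 -c "
from h import *
state(); print(go(.5355,.264,.0235,.06))"
```

```text
t 4.65 p [0.5401 0.2665 0.0286] psi 0.0597 zax [ 0.0086  0.0043 -1.    ] F [ 0.6  -0.4   0.63] w 0.0858407237612222 gf 0.0 q [0.46 0.57 1.83 0.   0.74 1.97]
[-0.2143 -0.505  -0.0159 -0.0047  0.0022  0.0051]
```

jog_arm(
  deltas=[
    [[-0.18,-0.42,0,-0.0046,0.003,0.0035,0],[-0.18,-0.42,0,-0.0046,0.003,0.0035,0],[-0.18,-0.42,0,-0.0046,0.003,0.0035,0],[-0.18,-0.42,0,-0.0046,0.003,0.0035,0],[-0.18,-0.42,0,-0.0046,0.003,0.0035,0],[-0.18,-0.42,0,-0.0046,0.003,0.0035,0],[-0.18,-0.42,0,-0.0046,0.003,0.0035,0],[-0.18,-0.42,0,-0.0046,0.003,0.0035,0]],
  ],
)

```text
time_s: 5.45
position: [0.5348, 0.2628, 0.0237]
tool_rot: [3.14, 0.094, -0.001]
ft_force: [-0.0, 0.4, -0.4]
grip_width: 0.0854
gripper_force: 0.0
```

```bash
python3 -c "
from h import *
state(); print(go(.5355,.264,.0235,.06))"
```

```text
t 5.45 p [0.5348 0.2628 0.0237] psi 0.0597 zax [-4.e-04 -2.e-04 -1.e+00] F [-0.04  0.42 -0.38] w 0.08540312754117449 gf 0.0 q [ 0.45  0.57  1.83 -0.    0.74  1.97]
[ 0.0112  0.0221 -0.0159  0.0008 -0.0012  0.0002]
```

Level and on target, so I'll close the fingers.

jog_arm(
  deltas=[
    [[0,0,0,0,0,0,0.3],[0,0,0,0,0,0,0.5],[0,0,0,0,0,0,0.7],[0,0,0,0,0,0,0.9],[0,0,0,0,0,0,1],[0,0,0,0,0,0,1],[0,0,0,0,0,0,1],[0,0,0,0,0,0,1]],
  ],
  force=60,
)

```text
time_s: 6.25
position: [0.5349, 0.263, 0.024]
tool_rot: [-3.14, -0.094, 0.0]
ft_force: [-0.8, 1.8, 5.5]
grip_width: 0.0305
gripper_force: 59.0
```

```bash
python3 -c "
from h import *
state()"
```

```text
t 6.25 p [0.5349 0.263  0.024 ] psi 0.0596 zax [-1.e-04  1.e-04 -1.e+00] F [-0.83  1.81  5.5 ] w 0.03053413414977621 gf 59.004040360450745 q [0.45 0.57 1.83 0.   0.74 1.97]
```

jog_arm(
  deltas=[
    [[0,0,0,0,0,-0.01,1],[0,0,0,0,0,-0.03,1],[0,0,0,0,0,-0.06,1],[0,0,0,0,0,-0.09,1],[0,0,0,0,0,-0.12,1],[0,0,0,0,0,-0.15,1],[0,0,0,0,0,-0.17,1],[0,0,0,0,0,-0.18,1]],
  ],
)

```text
time_s: 7.05
position: [0.5352, 0.2628, 0.2057]
tool_rot: [-3.14, -0.094, -0.002]
ft_force: [-0.8, 1.2, -3.6]
grip_width: 0.0303
gripper_force: 59.8
```

Run:
```python
from h import *
state(); 
p=st(0,.06); print(p,go(*st(0,.3),.204,np.pi/2+Q[2]))
im=get_image("side"); cv2.imwrite("pics/s2.png",im["frame"])
for n in("torch","torch_tail"):
  for d in spotter.spot_point("side",n)[:1]: print(n,w(im,d["point"]).round(4),d["confidence"])
```

```text
t 7.05 p [0.5352 0.2628 0.2057] psi 0.0598 zax [ 1.4e-03  4.0e-04 -1.0e+00] F [-0.82  1.22 -3.64] w 0.03025239915216739 gf 59.80597794055939 q [ 0.45  0.33  1.72 -0.    1.08  1.97]
[ 0.44299662 -0.02227169] [ 5.27000e-02 -7.92000e-02 -9.20287e+01 -1.17500e-01  3.92000e-02
  1.60000e-03]
torch [0.5401 0.262  0.2274] 0.95
torch_tail [0.4102 0.256  0.2267] 0.75
```

View pics/s2.png

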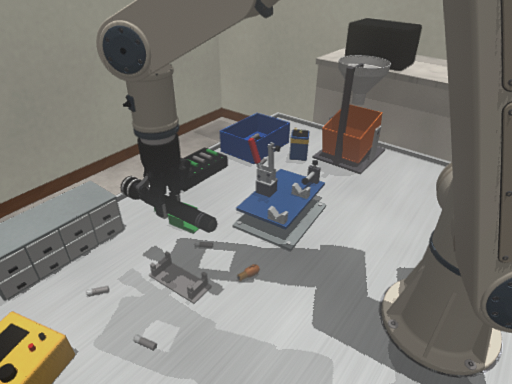

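The torch is held level at (170,200), clear of the rest. I'll turn it and carry it towards the stand.

jog_arm(
  deltas=[
    [[0,0,-8,-0.015,0.005,0,1],[0,0,-16,-0.03,0.01,0,1],[0,0,-24,-0.045,0.015,0,1],[0,0,-32,-0.06,0.02,0,1],[0,0,-40,-0.075,0.025,0,1],[0,0,-48,-0.09,0.03,0,1],[0,0,-56,-0.105,0.035,0,1],[0,0,-64,-0.117,0.039,0,1]],
  ],
)

```text
time_s: 8.0
position: [0.4184, 0.216, 0.202]
tool_rot: [-2.608, -1.751, 0.006]
ft_force: [0.5, -0.5, -4.4]
grip_width: 0.0306
gripper_force: 59.9
```

Run:
```python
from h import *
state(); print(go(*st(0,.3),.204,np.pi/2+Q[2]));print(go(*st(0,.06),.204,np.pi/2+Q[2]))
```

```text
t 8.0 p [0.4184 0.216  0.202 ] psi 1.1826 zax [-0.0034 -0.0019 -1.    ] F [ 0.51 -0.52 -4.44] w 0.030572952180314767 gf 59.88347053527832 q [ 0.47  0.15  1.98 -0.    1.02  0.86]
[-1.81200e-01  1.36400e-01 -2.76991e+01  1.30000e-03  1.40000e-03
 -2.00000e-03]
[-1.81200e-01  1.36400e-01 -2.76991e+01 -2.11200e-01  1.12900e-01
 -1.60000e-03]
```

jog_arm(
  deltas=[
    [[0,0,-8,0,0,0,1],[0,0,-16,0,0,0,1],[0,0,-23,-0.02,0.011,0,1],[0,0,-27.7,-0.055,0.03,0,1],[0,0,-27.7,-0.095,0.051,0,1],[0,0,-27.7,-0.14,0.075,0,1],[0,0,-27.7,-0.18,0.096,0,1],[0,0,-27.7,-0.21,0.112,0,1]],
  ],
)

```text
time_s: 8.8
position: [0.4419, -0.0224, 0.2024]
tool_rot: [-2.12, -2.316, 0.004]
ft_force: [-0.4, 0.1, -3.9]
grip_width: 0.0303
gripper_force: 59.9
```

Run:
```python
from h import *
state(); print(go(*st(0,.06),.204,np.pi/2+Q[2]))
im=get_image("side")
for c in("side","top"):
 im=get_image(c)
 for n in("torch","torch_tail"):
  for d in spotter.spot_point(c,n)[:1]:
    p=w(im,d["point"]); e=p[:2]-Q[:2]; a=Q[2]; print(c,n,p.round(4),"stand",np.round([np.cos(a)*e[0]+np.sin(a)*e[1],-np.sin(a)*e[0]+np.cos(a)*e[1]],4),d["confidence"])
state()
```

```text
t 8.8 p [ 0.4419 -0.0224  0.2024] psi 1.6595 zax [-2.9e-03 -5.0e-04 -1.0e+00] F [-0.39  0.15 -3.87] w 0.030318210868919268 gf 59.874526262283325 q [-0.05  0.1   2.03 -0.    1.01 -0.14]
[-0.1683  0.0158 -0.3725  0.      0.0011 -0.0016]
side torch [ 0.4469 -0.0259  0.2279] stand [0.0035 0.056 ] 0.71
side torch_tail [ 0.4538 -0.1513  0.2255] stand [-0.0015 -0.0695] 0.73
top torch_tail [ 0.4519 -0.1461  0.2202] stand [-0.0029 -0.0641] 0.79
t 9.15 p [ 0.4427 -0.0191  0.2032] psi 1.6612 zax [-1.7e-03  1.0e-04 -1.0e+00] F [ 1.11  0.21 -3.95] w 0.030882586492120667 gf 59.87173676490784 q [-0.05  0.1   2.03  0.    1.01 -0.14]
```

Run:
```python
from h import *
state(); print(go(*st(0,.048),.09,np.pi/2+Q[2]))
```

```text
t 9.15 p [ 0.4427 -0.0191  0.2032] psi 1.6612 zax [-1.7e-03  1.0e-04 -1.0e+00] F [ 1.11  0.21 -3.95] w 0.030882586492120667 gf 59.87173676490784 q [-0.05  0.1   2.03  0.    1.01 -0.14]
[-0.0943 -0.0149 -0.275  -0.0152  0.0003  0.1132]
```

jog_arm(
  deltas=[
    [[-0.09,0,-0.28,-0.008,0,0.02,1],[-0.09,0,-0.28,-0.015,0,0.045,1],[-0.09,0,-0.28,-0.015,0,0.065,1],[-0.09,0,-0.28,-0.015,0,0.08,1],[-0.09,0,-0.28,-0.015,0,0.093,1],[-0.09,0,-0.28,-0.015,0,0.104,1],[-0.09,0,-0.28,-0.015,0,0.112,1],[-0.09,0,-0.28,-0.015,0,0.113,1]],
  ],
  force=40,
)

```text
time_s: 9.95
position: [0.444, -0.0344, 0.09]
tool_rot: [-2.113, -2.324, 0.0]
ft_force: [-0.6, 0.6, -4.0]
grip_width: 0.0301
gripper_force: 59.9
```

```bash
cat >> h.py <<'E'
def stand_of(p):
    e=p[:2]-Q[:2]; a=Q[2]; return np.round([np.cos(a)*e[0]+np.sin(a)*e[1],-np.sin(a)*e[0]+np.cos(a)*e[1]],4)
def look():
  for c in("side","top"):
   im=get_image(c)
   for n in("torch","torch_tail"):
    for d in spotter.spot_point(c,n)[:1]:
     p=w(im,d["point"]); print(c,n,p.round(4),"stand",stand_of(p),d["confidence"])
  state(); o=robot.get_obs(); print("tcp stand",stand_of(np.array(o["position"])),"F stand",stand_of(np.array(o["ft_force"])[:2]+Q[:2]))
E
python3 - <<'E'
from h import *
im=get_image("side"); cv2.imwrite("pics/s3.png",cv2.resize(im["frame"][120:250,210:345],None,fx=4.5,fy=4.5))
look()
E
```

```text
side torch [ 0.4447 -0.0335  0.1146] stand [0.0006 0.0486] 0.93
side torch_tail [ 0.4564 -0.1555  0.1139] stand [ 0.0007 -0.0739] 0.71
top torch_tail [ 0.4515 -0.1585  0.1106] stand [-0.0045 -0.0764] 0.58
t 10.3 p [ 0.4448 -0.035   0.0913] psi 1.665 zax [ 2.2e-03 -1.0e-04 -1.0e+00] F [ 0.89  0.24 -3.95] w 0.030268672233256383 gf 59.94703710079193 q [-0.08  0.28  2.13  0.    0.73 -0.18]
tcp stand [0.0006 0.0472] F stand [0.9045 0.1523]
```

View pics/s3.png

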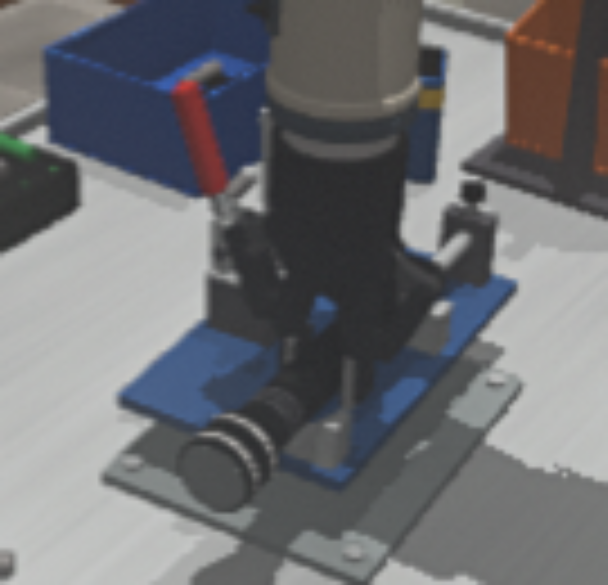

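The torch is over both Vs with its head toward +y at (225,470). I'll creep down from here.

jog_arm(
  deltas=[
    [[0,0,0,0,0,0.001,1],[0,0,0,0,0,0.003,1],[0,0,0,0,0,0.005,1],[0,0,0,0,0,0.006,1],[0,0,0,0,0,0.0065,1],[0,0,0,0,0,0.007,1],[0,0,0,0,0,0.0075,1],[0,0,0,0,0,0.008,1]],
  ],
  force=40,
)

```text
time_s: 11.1
position: [0.4445, -0.0349, 0.0828]
tool_rot: [2.114, 2.323, 0.001]
ft_force: [0.4, 0.5, -3.4]
grip_width: 0.0307
gripper_force: 59.9
```

```bash
python3 -c "
from h import *
state()"
```

```text
t 11.1 p [ 0.4445 -0.0349  0.0828] psi 1.6651 zax [ 0.0013 -0.     -1.    ] F [ 0.42  0.52 -3.37] w 0.03074633099929862 gf 59.946216344833374 q [-0.08  0.3   2.13  0.    0.71 -0.18]
```

jog_arm(
  deltas=[
    [[0,0,0,0,0,0.0003,1],[0,0,0,0,0,0.0006,1],[0,0,0,0,0,0.0009,1],[0,0,0,0,0,0.0012,1],[0,0,0,0,0,0.0015,1],[0,0,0,0,0,0.0018,1],[0,0,0,0,0,0.002,1],[0,0,0,0,0,0.002,1]],
  ],
)

```text
time_s: 11.9
position: [0.4445, -0.0349, 0.0808]
tool_rot: [2.114, 2.323, 0.001]
ft_force: [0.1, 0.7, -3.2]
grip_width: 0.0302
gripper_force: 59.9
```

jog_arm(
  deltas=[
    [[0,0,0,0,0,0.0002,1],[0,0,0,0,0,0.0004,1],[0,0,0,0,0,0.0006,1],[0,0,0,0,0,0.0008,1],[0,0,0,0,0,0.001,1],[0,0,0,0,0,0.001,1],[0,0,0,0,0,0.001,1],[0,0,0,0,0,0.001,1]],
  ],
)

```text
time_s: 12.7
position: [0.4444, -0.0349, 0.0798]
tool_rot: [2.114, 2.323, 0.001]
ft_force: [0.6, -0.1, -3.2]
grip_width: 0.0305
gripper_force: 59.9
```

jog_arm(
  deltas=[
    [[0,0,0,0,0,0.0002,1],[0,0,0,0,0,0.0004,1],[0,0,0,0,0,0.0006,1],[0,0,0,0,0,0.0008,1],[0,0,0,0,0,0.001,1],[0,0,0,0,0,0.001,1],[0,0,0,0,0,0.001,1],[0,0,0,0,0,0.001,1]],
  ],
)

```text
time_s: 13.5
position: [0.4445, -0.035, 0.0788]
tool_rot: [2.114, 2.323, 0.001]
ft_force: [-0.1, -0.4, -4.4]
grip_width: 0.0302
gripper_force: 59.9
```

jog_arm(
  deltas=[
    [[0,0,0,0,0,0.0002,1],[0,0,0,0,0,0.0004,1],[0,0,0,0,0,0.0006,1],[0,0,0,0,0,0.0008,1],[0,0,0,0,0,0.001,1],[0,0,0,0,0,0.001,1],[0,0,0,0,0,0.001,1],[0,0,0,0,0,0.001,1]],
  ],
)

```text
time_s: 14.3
position: [0.4444, -0.0349, 0.0778]
tool_rot: [2.114, 2.323, 0.001]
ft_force: [0.5, -0.7, -3.4]
grip_width: 0.0306
gripper_force: 59.9
```

jog_arm(
  deltas=[
    [[0,0,0,0,0,0.0002,1],[0,0,0,0,0,0.0004,1],[0,0,0,0,0,0.0006,1],[0,0,0,0,0,0.0008,1],[0,0,0,0,0,0.001,1],[0,0,0,0,0,0.001,1],[0,0,0,0,0,0.001,1],[0,0,0,0,0,0.001,1]],
  ],
)

```text
time_s: 15.1
position: [0.4445, -0.035, 0.0768]
tool_rot: [2.114, 2.323, 0.001]
ft_force: [-0.7, -0.1, -4.2]
grip_width: 0.0306
gripper_force: 59.9
```

jog_arm(
  deltas=[
    [[0,0,0,0,0,0.0002,1],[0,0,0,0,0,0.0004,1],[0,0,0,0,0,0.0006,1],[0,0,0,0,0,0.0008,1],[0,0,0,0,0,0.001,1],[0,0,0,0,0,0.0011,1],[0,0,0,0,0,0.0012,1],[0,0,0,0,0,0.0012,1]],
  ],
)

```text
time_s: 15.9
position: [0.4446, -0.035, 0.0757]
tool_rot: [2.113, 2.323, 0.002]
ft_force: [1.5, -0.3, -2.1]
grip_width: 0.0303
gripper_force: 59.9
```

jog_arm(
  deltas=[
    [[0,0,0,0,0,0.0001,1],[0,0,0,0,0,0.0002,1],[0,0,0,0,0,0.0003,1],[0,0,0,0,0,0.0004,1],[0,0,0,0,0,0.0005,1],[0,0,0,0,0,0.0006,1],[0,0,0,0,0,0.0006,1],[0,0,0,0,0,0.0006,1]],
  ],
)

```text
time_s: 16.7
position: [0.4448, -0.035, 0.0755]
tool_rot: [2.113, 2.323, 0.002]
ft_force: [-1.3, -0.5, 7.6]
grip_width: 0.0303
gripper_force: 60.8
```

```bash
python3 -c "
from h import *
look()"
```

```text
side torch [ 0.4455 -0.036   0.1016] stand [0.0012 0.0461] 0.93
side torch_tail [ 0.4578 -0.1589  0.0965] stand [ 0.0017 -0.0774] 0.63
top torch_tail [ 0.4522 -0.1604  0.0979] stand [-0.0039 -0.0783] 0.71
t 17.0 p [ 0.4448 -0.035   0.0755] psi 1.6652 zax [ 1.8e-03 -1.0e-04 -1.0e+00] F [-1.63 -0.13  6.8 ] w 0.030470817501306795 gf 60.829524993896484 q [-0.08  0.31  2.14  0.    0.69 -0.18]
tcp stand [0.0005 0.0472] F stand [-1.6311  0.0224]
```

Seated, with about 11 N on the Vs and almost no side force. I'll ease off 0.3 mm and slide toward the stop.

jog_arm(
  deltas=[
    [[0,0,0,0,0,-0.0003,1],[0,0,0,-0.001,0,-0.0003,1],[0,0,0,-0.002,0,-0.0003,1],[0,0,0,-0.003,0,-0.0003,1],[0,0,0,-0.004,0,-0.0003,1],[0,0,0,-0.005,0,-0.0003,1],[0,0,0,-0.006,0,-0.0003,1],[0,0,0,-0.006,0,-0.0003,1]],
  ],
)

```text
time_s: 17.8
position: [0.4453, -0.0405, 0.0755]
tool_rot: [2.114, 2.323, 0.002]
ft_force: [0.2, 5.5, 3.5]
grip_width: 0.0305
gripper_force: 60.5
```

jog_arm(
  deltas=[
    [[0,0,0,-0.0003,0,0,1],[0,0,0,-0.0006,0,0,1],[0,0,0,-0.0009,0,0,1],[0,0,0,-0.0012,0,0,1],[0,0,0,-0.0014,0,0,1],[0,0,0,-0.0016,0,0,1],[0,0,0,-0.0016,0,0,1],[0,0,0,-0.0016,0,0,1]],
  ],
)

```text
time_s: 18.6
position: [0.4455, -0.042, 0.0755]
tool_rot: [2.114, 2.323, 0.003]
ft_force: [1.1, 6.6, 4.0]
grip_width: 0.0304
gripper_force: 60.5
```

```bash
python3 -c "
from h import *
look()"
```

```text
side torch [ 0.4492 -0.0389  0.1007] stand [0.0046 0.0429] 0.9
side torch_tail [ 0.4598 -0.1611  0.1   ] stand [ 0.0035 -0.0798] 0.84
top torch_tail [ 0.4571 -0.1639  0.0967] stand [ 0.0005 -0.0823] 0.78
t 18.9 p [ 0.4454 -0.042   0.0755] psi 1.6651 zax [ 1.6e-03  8.0e-04 -1.0e+00] F [-0.45  6.01  3.05] w 0.030639663652091986 gf 60.54567575454712 q [-0.1   0.31  2.13  0.    0.7  -0.19]
tcp stand [0.0006 0.0402] F stand [0.1201 6.022 ]
```

jog_arm(
  deltas=[
    [[0,0,0,0,0,-0.0003,1],[0,0,0,-0.0003,0,-0.0003,1],[0,0,0,-0.0006,0,-0.0003,1],[0,0,0,-0.0009,0,-0.0003,1],[0,0,0,-0.0012,0,-0.0003,1],[0,0,0,-0.0015,0,-0.0003,1],[0,0,0,-0.0015,0,-0.0003,1],[0,0,0,-0.0015,0,-0.0003,1]],
  ],
)

```text
time_s: 19.7
position: [0.4455, -0.0441, 0.0757]
tool_rot: [2.113, 2.323, 0.001]
ft_force: [3.5, 1.5, -1.3]
grip_width: 0.0303
gripper_force: 60.1
```

jog_arm(
  deltas=[
    [[0,0,0,-0.0003,0,0,1],[0,0,0,-0.0006,0,0,1],[0,0,0,-0.0009,0,0,1],[0,0,0,-0.001,0,0,1],[0,0,0,-0.001,0,0,1],[0,0,0,-0.001,0,0,1],[0,0,0,-0.001,0,0,1],[0,0,0,-0.001,0,0,1]],
  ],
)

```text
time_s: 20.5
position: [0.4455, -0.045, 0.0757]
tool_rot: [2.114, 2.323, 0.001]
ft_force: [4.0, 3.2, -1.3]
grip_width: 0.0308
gripper_force: 60.1
```

jog_arm(
  deltas=[
    [[0,0,0,-0.0003,0.0001,0,1],[0,0,0,-0.0006,0.0002,0,1],[0,0,0,-0.0009,0.0003,0,1],[0,0,0,-0.001,0.0003,0,1],[0,0,0,-0.001,0.0003,0,1],[0,0,0,-0.001,0.0003,0,1],[0,0,0,-0.001,0.0003,0,1],[0,0,0,-0.001,0.0003,0,1]],
  ],
)

```text
time_s: 21.3
position: [0.4457, -0.0459, 0.0756]
tool_rot: [2.114, 2.323, 0.001]
ft_force: [1.8, 3.7, 0.6]
grip_width: 0.0304
gripper_force: 60.1
```

jog_arm(
  deltas=[
    [[0,0,0,-0.0003,0,0,1],[0,0,0,-0.0006,0,0,1],[0,0,0,-0.0009,0,0,1],[0,0,0,-0.001,0,0,1],[0,0,0,-0.001,0,0,1],[0,0,0,-0.001,0,0,1],[0,0,0,-0.001,0,0,1],[0,0,0,-0.001,0,0,1]],
  ],
)

```text
time_s: 22.1
position: [0.4458, -0.047, 0.0756]
tool_rot: [2.114, 2.323, 0.001]
ft_force: [1.2, 2.9, 0.4]
grip_width: 0.0303
gripper_force: 60.1
```

jog_arm(
  deltas=[
    [[0,0,0,-0.0003,0,0,1],[0,0,0,-0.0006,0,0,1],[0,0,0,-0.0009,0,0,1],[0,0,0,-0.0012,0,0,1],[0,0,0,-0.0012,0,0,1],[0,0,0,-0.0012,0,0,1],[0,0,0,-0.0012,0,0,1],[0,0,0,-0.0012,0,0,1]],
  ],
)

```text
time_s: 22.9
position: [0.446, -0.0482, 0.0756]
tool_rot: [2.114, 2.323, 0.001]
ft_force: [0.6, 2.5, -0.2]
grip_width: 0.0304
gripper_force: 60.1
```

Run:
```python
from h import *
im=get_image("top"); cv2.imwrite("pics/t4.png",cv2.resize(im["frame"][190:250,240:345],None,fx=7,fy=7,interpolation=cv2.INTER_CUBIC))
look()
```

```text
side torch [ 0.7296 -0.3239  0.0016] stand [ 0.2566 -0.2675] 0.28
side torch_tail [ 6.484e-01 -4.579e-01  6.000e-04] stand [ 0.163  -0.3932] 0.67
top torch_tail [ 0.4547 -0.173   0.0995] stand [-0.0027 -0.0912] 0.6
t 23.25 p [ 0.446  -0.0482  0.0756] psi 1.6651 zax [ 1.1e-03 -1.0e-04 -1.0e+00] F [0.72 2.13 0.03] w 0.030339214257144344 gf 60.1387757062912 q [-0.11  0.31  2.13  0.    0.7  -0.21]
tcp stand [0.0005 0.0339] F stand [0.9149 2.0526]
```

View pics/t4.png

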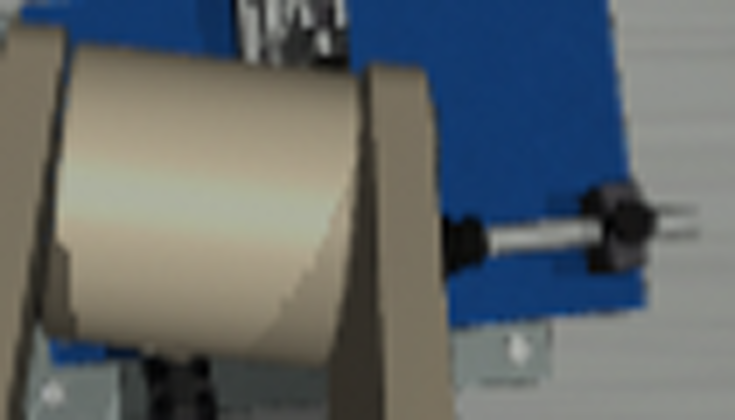

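The top view shows the boot at about (455,240), right next to the pad at (475,240). I'll go on in small steps.

jog_arm(
  deltas=[
    [[0,0,0,-0.0002,0,0,1],[0,0,0,-0.0004,0,0,1],[0,0,0,-0.0006,0,0,1],[0,0,0,-0.0008,0,0,1],[0,0,0,-0.001,0,0,1],[0,0,0,-0.001,0,0,1],[0,0,0,-0.001,0,0,1],[0,0,0,-0.001,0,0,1]],
  ],
)

```text
time_s: 24.05
position: [0.4461, -0.0491, 0.0756]
tool_rot: [2.114, 2.323, 0.001]
ft_force: [-0.0, 3.9, -0.9]
grip_width: 0.0306
gripper_force: 60.1
```

jog_arm(
  deltas=[
    [[0,0,0,-0.0002,0,0,1],[0,0,0,-0.0004,0,0,1],[0,0,0,-0.0006,0,0,1],[0,0,0,-0.0008,0,0,1],[0,0,0,-0.0008,0,0,1],[0,0,0,-0.0008,0,0,1],[0,0,0,-0.0008,0,0,1],[0,0,0,-0.0008,0,0,1]],
  ],
)

```text
time_s: 24.85
position: [0.4461, -0.0497, 0.0756]
tool_rot: [2.114, 2.323, 0.002]
ft_force: [0.1, 6.1, -0.7]
grip_width: 0.0304
gripper_force: 60.2
```

jog_arm(
  deltas=[
    [[0,0,0,-0.0002,0,0,1],[0,0,0,-0.0004,0,0,1],[0,0,0,-0.0005,0,0,1],[0,0,0,-0.0005,0,0,1],[0,0,0,-0.0005,0,0,1],[0,0,0,-0.0005,0,0,1],[0,0,0,-0.0005,0,0,1],[0,0,0,-0.0005,0,0,1]],
  ],
)

```text
time_s: 25.65
position: [0.4461, -0.0499, 0.0756]
tool_rot: [2.115, 2.323, 0.002]
ft_force: [1.2, 8.2, -0.4]
grip_width: 0.0303
gripper_force: 60.2
```

```bash
python3 -c "
from h import *
look()"
```

```text
side torch [ 0.4482 -0.0481  0.1024] stand [0.0027 0.0338] 0.96
side torch_tail [ 0.4594 -0.1708  0.099 ] stand [ 0.0022 -0.0894] 0.71
t 25.95 p [ 0.4462 -0.0499  0.0756] psi 1.6648 zax [ 1.1e-03  7.0e-04 -1.0e+00] F [0.33 8.84 0.32] w 0.030513236007219443 gf 60.17123579978943 q [-0.12  0.31  2.13  0.    0.7  -0.21]
tcp stand [0.0005 0.0322] F stand [1.1646 8.7709]
```

Pad force is about 6 N. I'll let go and stay put for now.

jog_arm(
  deltas=[
    [[0,0,0,0,0,0,0.6],[0,0,0,0,0,0,0.55],[0,0,0,0,0,0,0.5],[0,0,0,0,0,0,0.4],[0,0,0,0,0,0,0.3],[0,0,0,0,0,0,0.2],[0,0,0,0,0,0,0.2],[0,0,0,0,0,0,0.2]],
  ],
)

```text
time_s: 26.75
position: [0.4462, -0.0505, 0.0756]
tool_rot: [2.114, 2.323, 0.001]
ft_force: [-1.0, -0.7, 0.3]
grip_width: 0.0682
gripper_force: 0.0
```

```bash
python3 -c "
from h import *
look()
print(go(*st(0,.035),.2,np.pi/2+Q[2]))"
```

```text
side torch [ 0.4477 -0.0467  0.0988] stand [0.0023 0.0353] 0.9
side torch_tail [ 0.4572 -0.1695  0.0994] stand [ 0.0001 -0.0879] 0.96
t 27.05 p [ 0.4463 -0.0504  0.0756] psi 1.6651 zax [ 0.0013 -0.     -1.    ] F [-0.43  0.15  0.92] w 0.06820478811790548 gf 0.0 q [-0.12  0.31  2.13  0.    0.7  -0.21]
tcp stand [0.0006 0.0316] F stand [-0.4149  0.1926]
[ 0.0726  0.0095 -0.0509  0.0033 -0.0004 -0.1244]
```

The torch is released and its tail is still on the stop. I'll lift clear and turn the tool for the clamp handle.

jog_arm(
  deltas=[
    [[0,0,0,0,0,-0.01,0.2],[0,0,0,0,0,-0.03,0.2],[0,0,0,0,0,-0.06,0.2],[0,0,0,0,0,-0.1,0.5],[0,0,8,0,0,-0.14,1],[0,0,16,0,0,-0.18,1],[0,0,24,0,0,-0.21,1],[0,0,32,0,0,-0.22,1]],
  ],
)

```text
time_s: 27.85
position: [0.4472, -0.0506, 0.3]
tool_rot: [2.674, 1.641, 0.009]
ft_force: [0.1, 0.2, -0.6]
grip_width: 0.0
gripper_force: 0.0
```

```bash
python3 -c "
from h import *
look()
print(go(*st(.118,-.03),.295,Q[2]))"
```

```text
side torch [ 0.4459 -0.049   0.1015] stand [0.0004 0.0332] 0.85
side torch_tail [ 0.4589 -0.1729  0.0987] stand [ 0.0015 -0.0915] 0.7
t 28.15 p [ 0.4452 -0.0503  0.2947] psi 1.1098 zax [-6.e-04  2.e-04 -1.e+00] F [ 0.04 -0.62 -0.99] w -0.00035408154978272495 gf 0.0 q [-0.12  0.01  1.91  0.    1.22  0.34]
tcp stand [-0.0004  0.0318] F stand [-0.0206 -0.6226]
[-2.71000e-02  2.23000e-02  5.81303e+01  1.00000e-02  1.33200e-01
 -4.00000e-04]
```

jog_arm(
  deltas=[
    [[0,0,8,0.001,0.015,0,1],[0,0,16,0.002,0.03,0,1],[0,0,24,0.003,0.05,0,1],[0,0,32,0.005,0.07,0,1],[0,0,40,0.007,0.09,0,1],[0,0,48,0.009,0.11,0,1],[0,0,54,0.01,0.125,0,1],[0,0,58.1,0.01,0.133,0,1]],
  ],
)

```text
time_s: 28.95
position: [0.5699, -0.1014, 0.2942]
tool_rot: [-3.138, -0.142, 0.002]
ft_force: [0.5, -0.4, -0.1]
grip_width: -0.0001
gripper_force: 0.0
```

Run:
```python
from h import *
im=get_image("side"); cv2.imwrite("pics/s5.png",cv2.resize(im["frame"][90:230,220:345],None,fx=4.2,fy=4.2,interpolation=cv2.INTER_CUBIC))
for d in spotter.spot_point("side","clamp_pivot")[:2]: p=w(im,d["point"]); print(p,stand_of(p),d["confidence"])
state(); print(go(*st(.118,-.03),.295,Q[2])); print(stand_of(robot.get_obs()["position"]))
# predicted outline pixels: handle tip, TCP corner, in crop coords
h=.008; P=np.array([[*st(.112,-.03),.112+h],[*st(.112+.11*np.cos(1.2217),-.03),.112+h+.11*np.sin(1.2217)]])
print((pix(im,P)-[220,90])*4.2)
```

```text
[ 0.56321755 -0.10016205  0.10885589] [ 0.1123 -0.029 ] 0.59
t 29.05 p [ 0.5695 -0.1013  0.2942] psi 0.0932 zax [-1.e-03  3.e-04 -1.e+00] F [-0.05 -0.37 -0.78] w -0.0003085707002598769 gf 0.0 q [-0.18  0.23  1.66  0.    1.25  1.3 ]
[-0.0227  0.0576 -0.1137 -0.0005 -0.0007 -0.0008]
[ 0.1185 -0.0307]
[[175.43800005 351.36198999]
 [130.22869254 203.91187405]]
```

View pics/s5.png

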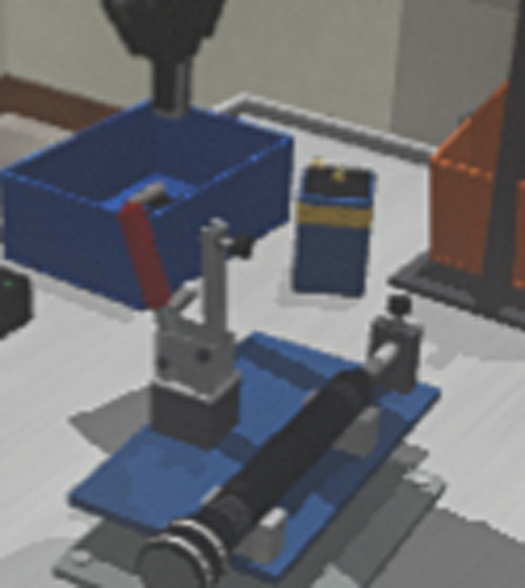

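The torch lies in both Vs with its tail on the pad at (375,375). The handle tip at (135,205) matches the prediction of (130,204), and the fingertips are above the gap at (172,110). I'll go down into the gap.

jog_arm(
  deltas=[
    [[0,0,0,0,0,0.02,1],[0,0,0,0,0,0.04,1],[0,0,0,0,0,0.055,1],[0,0,0,0,0,0.07,1],[0,0,0,0,0,0.08,1],[0,0,0,0,0,0.086,1],[0,0,0,0,0,0.088,1],[0,0,0,0,0,0.088,1]],
  ],
)

```text
time_s: 29.85
position: [0.5695, -0.101, 0.2078]
tool_rot: [3.138, 0.146, 0.002]
ft_force: [-0.3, -0.3, -0.7]
grip_width: -0.0002
gripper_force: 0.0
```

Run:
```python
from h import *
state(); p=robot.get_obs()["position"]; s=stand_of(p); print(s)
pz=.120
for th in (0,.15,.3,.45,.6,.75,.9,1.0,1.1,1.15,1.2):
    f=np.radians(70)-th; r=.088
    x=.112+r*np.cos(f)-.007*np.sin(f)-.011; z=pz+r*np.sin(f)+.007*np.cos(f)
    print(th,"dx",round(x-s[0],4),"dz(down)",round(p[2]-z,4))
```

```text
t 29.85 p [ 0.5695 -0.101   0.2078] psi 0.0932 zax [ 0.0012 -0.     -1.    ] F [-0.26 -0.33 -0.68] w -0.00020906453633107711 gf 0.0 q [-0.18  0.3   1.76  0.    1.08  1.3 ]
[ 0.1184 -0.0304]
0 dx 0.0061 dz(down) 0.0028
0.15 dx 0.0186 dz(down) 0.0072
0.3 dx 0.0302 dz(down) 0.0135
0.45 dx 0.0408 dz(down) 0.0215
0.6 dx 0.0501 dz(down) 0.0309
0.75 dx 0.0578 dz(down) 0.0416
0.9 dx 0.0639 dz(down) 0.0534
1.0 dx 0.0669 dz(down) 0.0617
1.1 dx 0.0691 dz(down) 0.0702
1.15 dx 0.0699 dz(down) 0.0746
1.2 dx 0.0704 dz(down) 0.0789
```

jog_arm(
  deltas=[
    [[0,0,0,0.006,0,0.003,1],[0,0,0,0.0125,0,0.005,1],[0,0,0,0.0186,0,0.0072,1],[0,0,0,0.0245,0,0.01,1],[0,0,0,0.0302,0,0.0135,1],[0,0,0,0.0355,0,0.0175,1],[0,0,0,0.0408,0,0.0215,1],[0,0,0,0.0408,0,0.0215,1]],
  ],
)

```text
time_s: 30.65
position: [0.6104, -0.0971, 0.1854]
tool_rot: [-3.138, -0.146, -0.001]
ft_force: [-0.1, -0.1, -0.3]
grip_width: -0.0001
gripper_force: 0.0
```

Run:
```python
from h import *
state(); print(stand_of(robot.get_obs()["position"]))
```

```text
t 30.65 p [ 0.6104 -0.0971  0.1854] psi 0.0927 zax [ 4.e-04  2.e-04 -1.e+00] F [-0.09 -0.1  -0.28] w -0.0001332820432075177 gf 0.0 q [-0.16  0.39  1.69  0.    1.06  1.32]
[ 0.1596 -0.0304]
```

jog_arm(
  deltas=[
    [[0,0,0,0.005,0,0.0045,1],[0,0,0,0.009,0,0.009,1],[0,0,0,0.013,0,0.014,1],[0,0,0,0.017,0,0.0195,1],[0,0,0,0.02,0,0.025,1],[0,0,0,0.023,0,0.031,1],[0,0,0,0.025,0,0.036,1],[0,0,0,0.026,0,0.0392,1]],
  ],
)

```text
time_s: 31.45
position: [0.6362, -0.0949, 0.1466]
tool_rot: [3.138, 0.145, 0.002]
ft_force: [0.3, 0.5, 0.8]
grip_width: 0.0
gripper_force: 0.5
```

Run:
```python
from h import *
state(); print(stand_of(robot.get_obs()["position"]))
im=get_image("side"); cv2.imwrite("pics/s6.png",cv2.resize(im["frame"][110:230,220:345],None,fx=4.2,fy=4.2,interpolation=cv2.INTER_CUBIC))
```

```text
t 31.45 p [ 0.6362 -0.0949  0.1466] psi 0.0926 zax [ 1.e-03 -1.e-04 -1.e+00] F [0.33 0.54 0.76] w 4.468383520642715e-05 gf 0.5074176331982017 q [-0.15  0.47  1.67  0.    1.01  1.33]
[ 0.1854 -0.0307]
```

View pics/s6.png

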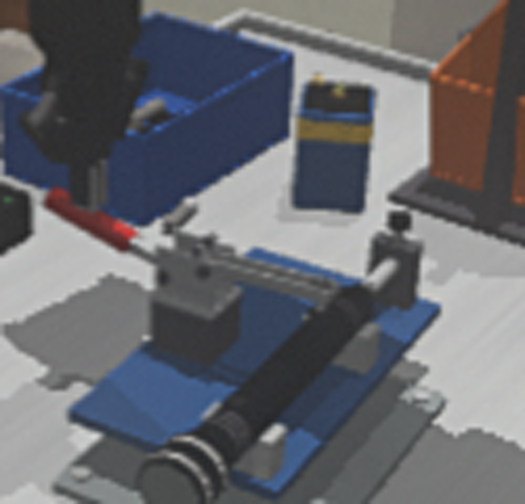

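The clamp is following: the handle is nearly level at (90,215) and the foot is coming down on the barrel at (330,300). I'll finish the throw in small steps.

jog_arm(
  deltas=[
    [[0,0,0,0.001,0,0.003,1],[0,0,0,0.0015,0,0.006,1],[0,0,0,0.002,0,0.009,1],[0,0,0,0.0025,0,0.0115,1],[0,0,0,0.003,0,0.0135,1],[0,0,0,0.003,0,0.015,1],[0,0,0,0.003,0,0.0155,1],[0,0,0,0.003,0,0.0155,1]],
  ],
)

```text
time_s: 32.3
position: [0.6389, -0.0946, 0.1314]
tool_rot: [3.138, 0.145, 0.001]
ft_force: [-0.8, 0.4, -0.2]
grip_width: 0.0001
gripper_force: 0.0
```

Run:
```python
from h import *
state(); print(stand_of(robot.get_obs()["position"]))
```

```text
t 32.3 p [ 0.6389 -0.0946  0.1314] psi 0.0925 zax [ 7.e-04 -1.e-04 -1.e+00] F [-0.83  0.39 -0.2 ] w 8.375617080168519e-05 gf 0.0 q [-0.15  0.49  1.67  0.    0.98  1.33]
[ 0.1881 -0.0307]
```

jog_arm(
  deltas=[
    [[0,0,0,0,0,0.0005,1],[0,0,0,0,0,0.001,1],[0,0,0,0,0,0.0015,1],[0,0,0,0,0,0.002,1],[0,0,0,0,0,0.0025,1],[0,0,0,0,0,0.003,1],[0,0,0,0,0,0.003,1],[0,0,0,0,0,0.003,1]],
  ],
)

```text
time_s: 33.1
position: [0.639, -0.0946, 0.1286]
tool_rot: [3.138, 0.145, 0.001]
ft_force: [0.5, 0.7, 0.1]
grip_width: -0.0
gripper_force: 0.0
```

jog_arm(
  deltas=[
    [[0,0,0,0,0,0.0005,1],[0,0,0,0,0,0.001,1],[0,0,0,0,0,0.0015,1],[0,0,0,0,0,0.002,1],[0,0,0,0,0,0.002,1],[0,0,0,0,0,0.002,1],[0,0,0,0,0,0.002,1],[0,0,0,0,0,0.002,1]],
  ],
)

```text
time_s: 33.9
position: [0.6391, -0.0946, 0.1281]
tool_rot: [3.138, 0.145, 0.003]
ft_force: [-5.5, 1.0, 13.5]
grip_width: -0.0003
gripper_force: 6.4
```

The end stop is felt at 13.5 N. I'll back off and check.

jog_arm(
  deltas=[
    [[0,0,0,0,0,-0.002,1],[0,0,0,0,0,-0.008,1],[0,0,0,0,0,-0.025,1],[0,0,0,0,0,-0.05,1],[0,0,0,0,0,-0.08,1],[0,0,0,0,0,-0.11,1],[0,0,0,0,0,-0.13,1],[0,0,0,0,0,-0.13,1]],
  ],
)

```text
time_s: 34.7
position: [0.6406, -0.0949, 0.2602]
tool_rot: [3.137, 0.145, 0.011]
ft_force: [0.4, -0.1, -0.2]
grip_width: -0.0003
gripper_force: 0.0
```

Run:
```python
from h import *
im=get_image("side"); cv2.imwrite("pics/s7.png",cv2.resize(im["frame"][110:230,220:345],None,fx=4.2,fy=4.2,interpolation=cv2.INTER_CUBIC))
look()
h=.008
for a in (.9,1.14,1.2):
  f=1.2217-a; print(a,(pix(im,[[*st(.112+.11*np.cos(f),-.03),.112+h+.11*np.sin(f)]])-[220,110])*4.2)
```

```text
side torch [ 0.4587 -0.17    0.0986] stand [ 0.0016 -0.0886] 0.68
side torch_tail [ 0.4598 -0.1706  0.1   ] stand [ 0.0026 -0.0892] 0.64
t 35.05 p [ 0.6384 -0.0945  0.2553] psi 0.0925 zax [-8.e-04  3.e-04 -1.e+00] F [-1.2  -0.23  0.58] w 0.0003531959361725503 gf 0.0 q [-0.15  0.36  1.56  0.    1.22  1.33]
tcp stand [ 0.1876 -0.0305] F stand [-1.2191 -0.1111]
0.9 [[ 51.90967097 185.18960417]]
1.14 [[ 46.95386275 214.81062856]]
1.2 [[ 46.83604948 222.60133416]]
```

View pics/s7.png

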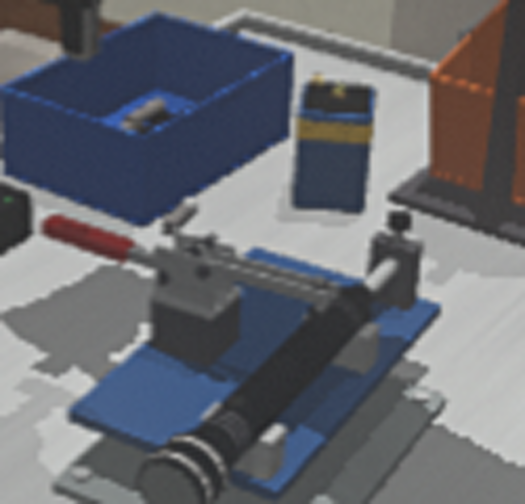

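The handle tip at (46,225) matches the prediction for 1.20 rad of (47,223), so the clamp is locked. The torch is in both Vs with its tail on the pad, and the robot is clear.

```bash
python3 -c "
from station import robot
print(robot.sign_off())"
```

```text
the job is handed in; nothing more can be done
None
```

The torch lies in both V-blocks with its tail on the stop pad, the toggle clamp is thrown to its end stop, and I handed the job in at about 35 s; the sign-off returned no verdict.

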